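# Turn the bead organizer's lid to the tube beads

### The job

With a fingertip, gently push on the upright fin on the round bead organizer's clear lid and turn the lid until its cut-out window is centred over the compartment with the long tube beads. Do not pinch the fin or lift the lid, and leave everything else on the cart where it is. Finish with the hand clear of the organizer.

Things in the scene. Friction and masses are not known exactly. Their poses are not given: they have to be found in the camera images.
- organizer: Round bead organizer, fixed on the cart at any yaw: clear drum 184 mm across, rim 32 mm high. Origin: centre of its underside, on the turning axis, z up. Six equal 60-degree compartments with centre lines at 0, 60, .. 300 degrees from its x axis; the one on +x is a solid grey blank, each other holds wooden beads of one shape.
- lid (a joint): Angle of the flat clear lid about the organizer's axis, rad, + anticlockwise from above, 0 = window over the blank; range -6.2 to 6.2. Disc 184 mm across, top 36 mm above the cart, with one cut-out window (a 56-degree slice edged by two low grey bars, tops at 39 mm) and a flat hub 32 mm across, top at 41 mm. Friction about 1 N at the fin; it stays where left, no spring.
- lid_lift (a joint): How far the lid has been lifted off its seat, m; 0 = seated by its own weight. It is to stay seated.
- window (a point): Middle of the lid's cut-out window, 55 mm from the axis, at the lid's top face (36 mm above the cart); its x axis points outwards from the hub. It turns with the lid.
- fin_tip (a point): Outer top end of the lid's only fin, a straight upright grey rib directly across the hub from the window, along a radius from 20 to 86 mm from the axis, 8 mm thick, from the lid's face up to 60 mm above the cart. This point: 86 mm from the axis, 60 mm above the cart, mid-thickness. Turns with the lid.
- fin_left: One half of the fin's thickness: the 4 mm that form its one flat side (the lid's +y side when the window is +x). Its origin is on the organizer's axis, not in the fin; x axis points to the window, so the fin lies along its -x. It turns with the lid.
- fin_right: The other half of the fin's thickness, the side towards the lid's -y. Origin on the organizer's axis, axes as for fin_left.
- tubes: The long tube beads: five plain wooden rods, 8 mm thick, 26 to 32 mm long, side by side, fixed. Origin: middle of the heap, 4 mm above the cart, 55 mm from the organizer's axis on its compartment's centre line. The other compartments hold small balls (13 mm), cubes (11 mm), cones (15 mm wide, 18 mm high) and flat rings (21 mm).
- spool: Yellow plastic spool standing on end, 52 mm across, 50 mm high, near the organizer. Origin: centre of its underside.
- coaster: Square white ceramic tile coaster, 90 x 90 x 8 mm, near the organizer. Origin: centre of its underside.
- tape_roll: Roll of tape lying flat, 64 mm across, 20 mm high, near the organizer. Origin: centre of its underside.
- jar: Small glass jar with metal cap, 52 mm across, 70 mm high, on the left. Origin: centre of its underside.
- mug: White mug, 76 mm across, 85 mm high, on the right. Origin: centre of its underside.
- driver: Small black-handled driver, 130 mm long, lying on the right. Origin: middle of its underside.
Things that resemble listed ones, but are neither listed nor needed, are in the scene too. Leave any green or red look-alike of the organizer alone.

How it is judged:
By the outcome, as a careful person would: the job done as asked, in the order asked, and still so for the second after the job is handed in, with the robot touching nothing.
It also fails if it takes over 51 s, if anything falls off the work surface, if the arm or the gripper's body presses on something with over 40 N, if the wrist force passes 120 N, or if a joint passes its speed limit or range.

### The arm

A 6-joint arm with a two-finger parallel gripper is mounted at the origin on the work surface. World frame = base frame: x ahead of the robot, y to its left, z up, the work surface at z = 0. Lengths are in m, angles in rad, forces in N, time in s.
With the tool pointing down it reaches from about 0.375 to 0.925 m from the base axis. Payload 5.7 kg.
Tool frame: the origin (TCP) lies midway between the tips of the shut fingers; the grasp point (between the pads) lies 19 mm behind it; z points along the fingers, y is the line along which they close (so a half turn about z gives the same grasp; the last joint's range is limited). The gripper opens to 88 mm and grips with 3 to 60 N. Pads are 20 mm wide; open, the fingers measure 115 mm over their backs; the gripper's body (75 mm by 178 mm) begins 61 mm behind the grasp point.
Start: joints at [-1.399, 0.359, 1.51, -0, 1.272, -0.115], TCP at [0.17, -0.575, 0.198] pointing down, gripper open.
Joint ranges: [-2.97, 2.97], [-1.01, 2.36], [0.21, 2.38], [-0.96, 4.11], [0.2, 2.71], [-2.98, 2.98]. Speed limits (rad/s): [2.39, 2.39, 3.14, 3.14, 3.14, 3.14].

### API

Orientations are given as a unit quaternion [x, y, z, w].
In Python, from bench import move_ptp, servo_line, goto_joints, move_gripper, sleep, inverse_kinematics, capture, PlanningError, close_job, spot_in, silhouettes, current_clock, current_joint_pos, current_qvel, current_joint_torque, current_position, current_orientation, current_force, current_torque, current_finger_gap, current_grip_force gives the robot as it stands. Calls block until the motion is done:
- move_ptp(position, orientation): joint-space move of the TCP to a pose.
- servo_line(position, orientation=None, rate=0.15, contact_N=None): straight line of the TCP; orientation=None keeps the orientation; rate is the mean speed in m/s. With contact_N (N) it stops when the force on the tool has changed by that much, and returns True; else False.
- goto_joints(angles): joint-space move.
- move_gripper(opening): finger opening in m; the grip force is fixed at half the most; returns when the fingers have stopped.
- sleep(seconds).
- inverse_kinematics(position, orientation): joint angles nearest the present ones, or None.
- capture(name): name is "scene" or "top"; returns a dict with "image" (420x560x3 uint8, blue, green, red), "range_z" (420x560 float32, m along the optical axis (not along the pixel's ray), 0 where there is no reading), "intrinsics" (3x3 intrinsics, pixels), "R" (3x3) and "t" (3): a world point X has camera coordinates R X + t. Camera axes: x right, y down, z forward; pixel columns grow to the right and rows downward; lengths in m; the calibration is good to about 2 mm. A picture is of the moment at which its call begins.
A pose or a line that the arm cannot do raises PlanningError and nothing moves.
- close_job(): hands the job in; it is judged then, once.
Trained networks look in the newest picture that a camera, given by its name, has taken for a name from the list of things; names that differ only in an ending like _2 or _b are one class to them, and where a whole thing is asked for, a point or a joint stands for the part that bears it (a point fixed in the world has none). Each returns a list of dicts, best first, with "conf" (0 to 1); they miss things now and then, are a little off and sometimes report something else, mostly with a low value. They report only what shows in the picture. A call takes as long as a camera call. They do not tell look-alikes from the thing itself.
- spot_in(camera, query): "xy" ([column, row] in pixels, amid what is visible of it).
- silhouettes(camera, query): "region" (420x560 bool, what is visible of it) and "xy" ([column, row] in pixels, amid what is visible of it).
Readings, each from a call of its own:
- current_clock(): time.
- current_joint_pos(): joint angles.
- current_qvel(): joint speeds.
- current_joint_torque(): joint torques, N m.
- current_position(): TCP position.
- current_orientation(): TCP orientation.
- current_force(): force on the tool from outside, world axes, zero at the start.
- current_torque(): the same for the moment, N m.
- current_finger_gap(): finger opening in m.
- current_grip_force(): force on a finger pad.
Only numpy, scipy, OpenCV 4.12 (cv2) and the standard library are available. Lean on these libraries where they do the work, as an engineer would, in place of code of your own. Each camera call takes 0.05 s, during which the arm holds its last target. There are 200 camera calls.

## Working session

There is one attempt and no reset: what is moved stays moved. The work goes in short steps, each a Python script; the robot and the scene stay as the last script left them, time stands still between calls to the robot, and variables do not carry over. Pictures are saved under pics/ and viewed, at most 10 in all, crops included, and the job is handed in when it is done.

```bash
ls; mkdir -p pics; cat > h.py <<'E'
import numpy as np, cv2
from bench import *
def px2w(c,u,v,z):
    K=c["intrinsics"];R=c["R"];t=c["t"]
    d=R.T@np.linalg.inv(K)@np.array([u,v,1.]); o=-R.T@t
    return o+d*(z-o[2])/d[2]
def w2px(c,X):
    p=c["intrinsics"]@(c["R"]@np.array(X,float)+c["t"]); return p[:2]/p[2]
E
python3 - <<'E'
from h import *
for n in("top","scene"):
    c=capture(n); cv2.imwrite(f"pics/{n}1.png",c["image"])
    print(n,-c["R"].T@c["t"])
    for q,z in(("organizer",.03),("lid",.036),("window",.036),("fin_tip",.06),("fin_left",.06),("fin_right",.06),("tubes",.008)):
        for s in spot_in(n,q)[:4]: print(q,round(s["conf"],2),np.round(s["xy"]),px2w(c,*s["xy"],z).round(3))
E
```

```text
pics
top [0.33981336 0.0041006  1.08742351]
organizer 0.83 [245. 141.] [0.778 0.124 0.03 ]
organizer 0.74 [174. 297.] [0.354 0.274 0.03 ]
organizer 0.69 [274. 233.] [0.528 0.03  0.03 ]
organizer 0.68 [376. 228.] [ 0.555 -0.234  0.03 ]
lid 0.87 [381. 228.] [ 0.555 -0.245  0.036]
lid 0.81 [175. 299.] [0.349 0.268 0.036]
lid 0.66 [249. 143.] [0.772 0.111 0.036]
lid 0.59 [279. 238.] [0.515 0.018 0.036]
window 0.92 [382. 228.] [ 0.554 -0.247  0.036]
window 0.78 [281. 237.] [0.518 0.011 0.036]
window 0.61 [247. 142.] [0.773 0.117 0.036]
window 0.59 [177. 296.] [0.355 0.264 0.036]
fin_tip 0.98 [380. 232.] [ 0.539 -0.236  0.06 ]
fin_tip 0.71 [175. 298.] [0.35  0.263 0.06 ]
fin_tip 0.65 [251. 143.] [0.762 0.104 0.06 ]
fin_tip 0.63 [281. 238.] [0.512 0.012 0.06 ]
fin_left 0.58 [262. 143.] [0.763 0.076 0.06 ]
fin_left 0.4 [302. 243.] [ 0.501 -0.041  0.06 ]
fin_right 0.38 [298. 238.] [ 0.511 -0.03   0.06 ]
tubes 0.32 [276. 232.] [0.536 0.027 0.008]
scene [ 0.80572118 -0.45083879  0.94576492]
organizer 0.8 [282. 206.] [0.538 0.021 0.03 ]
organizer 0.71 [229. 295.] [ 0.559 -0.243  0.03 ]
organizer
[... 156 characters left out ...]
53 0.036]
lid 0.6 [226. 300.] [ 0.562 -0.258  0.036]
lid 0.58 [273. 208.] [0.523 0.002 0.036]
window 0.97 [274. 208.] [0.525 0.005 0.036]
window 0.96 [226. 296.] [ 0.557 -0.249  0.036]
window 0.61 [271. 119.] [0.359 0.255 0.036]
fin_tip 0.78 [271. 118.] [0.369 0.238 0.06 ]
fin_tip 0.69 [273. 208.] [ 0.531 -0.011  0.06 ]
fin_tip 0.67 [224. 300.] [ 0.564 -0.267  0.06 ]
fin_tip 0.58 [384. 225.] [0.785 0.095 0.06 ]
fin_left 0.61 [330. 196.] [0.634 0.097 0.06 ]
fin_left 0.58 [374. 226.] [0.766 0.078 0.06 ]
fin_right 0.56 [260. 124.] [0.355 0.201 0.06 ]
fin_right 0.55 [281. 208.] [ 0.549 -0.     0.06 ]
fin_right 0.52 [208. 300.] [ 0.535 -0.285  0.06 ]
fin_right 0.48 [375. 227.] [0.769 0.076 0.06 ]
```

```bash
python3 - <<'E'
import cv2,numpy as np
a=cv2.imread("pics/top1.png");cv2.imwrite("pics/top1b.png",cv2.resize(a,(784,588),interpolation=3))
c=cv2.imread("pics/scene1.png");cv2.imwrite("pics/scene1b.png",cv2.resize(c,(784,588),interpolation=3))
E
```

```text
(no output)
```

View pics/top1b.png

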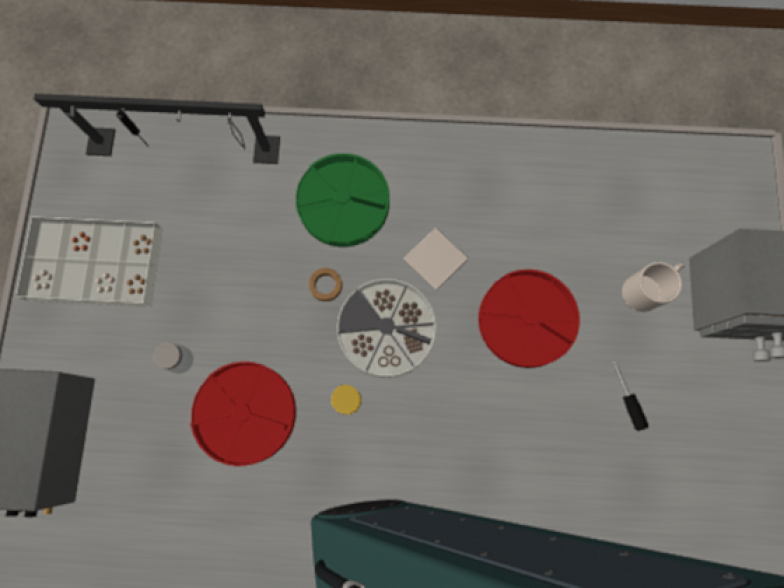

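View pics/scene1b.png

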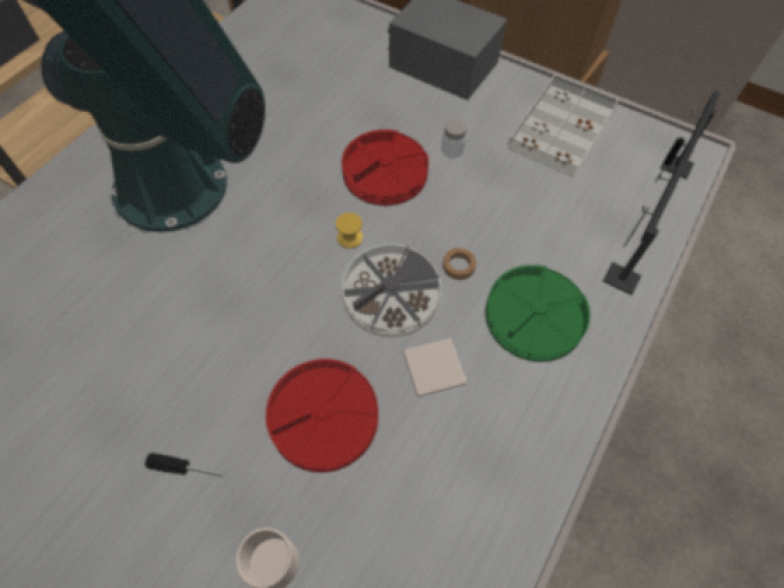

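The top view shows the target (clear) organizer at about (387,327) in the enlarged picture, with the blank on the left and the fin on the right, over what look like tube beads at (413,342). I'll rectify it to measure angles.

```bash
cat >> h.py <<'E'
def rect(c,cx,cy,z,half=.11,n=390):
    # image: column -> world -y, row -> world -x
    s=half
    P=[(cx+s,cy+s),(cx+s,cy-s),(cx-s,cy-s),(cx-s,cy+s)]
    src=np.float32([w2px(c,(x,y,z)) for x,y in P]); dst=np.float32([(0,0),(n,0),(n,n),(0,n)])
    return cv2.warpPerspective(c["image"],cv2.getPerspectiveTransform(src,dst),(n,n),flags=cv2.INTER_CUBIC)
E
python3 - <<'E'
from h import *
ims=[]
for n in("top","scene"):
    c=capture(n)
    best=min(silhouettes(n,"organizer"),key=lambda s:np.hypot(*(px2w(c,*s["xy"],.03)[:2]-[.53,.02])))
    cs,_=cv2.findContours(best["region"].astype(np.uint8),cv2.RETR_EXTERNAL,cv2.CHAIN_APPROX_NONE)
    k=max(cs,key=cv2.contourArea)[:,0]
    P=np.array([px2w(c,u,v,.034)[:2] for u,v in k]); (x,y),r=cv2.minEnclosingCircle(np.float32(P)); print(n,best["conf"],x,y,r,len(k))
    for s in silhouettes(n,"tubes")[:3]: print("tubes",s["conf"],px2w(c,*s["xy"],.008).round(3),s["region"].sum())
    for z in(.036,.004)if n=="top" else(.036,.004): ims.append(rect(c,.525,.02,z,n=300))
cv2.imwrite("pics/r.png",np.vstack([np.hstack(ims[:2]),np.hstack(ims[2:])]))
E
```

```text
top 0.91 0.5278536677360535 0.027011726051568985 0.09371178597211838 196
tubes 0.36 [ 0.512 -0.027  0.008] 51
scene 0.55 0.5340797901153564 0.01948699727654457 0.10007159411907196 194
```

View pics/r.png

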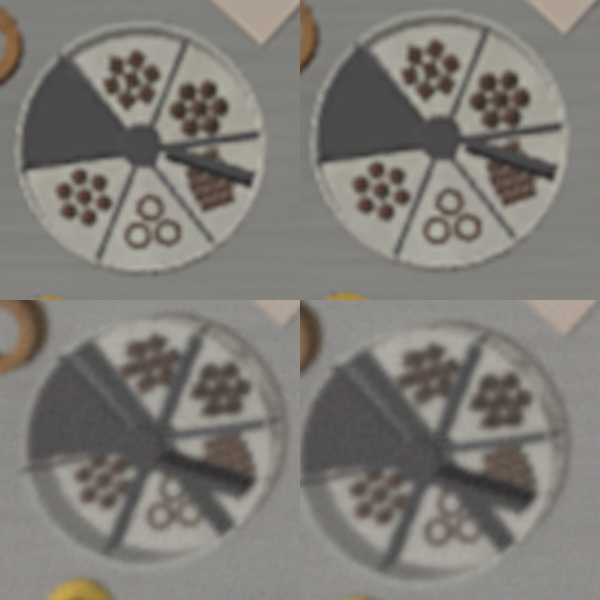

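The organizer's tube beads sit under the fin, at the right in the rectified view. The grey blank is opposite, so the lid has to turn about 180°. Next I measure yaw and centre from the bead heaps, and the fin angle from a model fit.

```bash
cat >> h.py <<'E'
import itertools
from scipy.optimize import minimize
from scipy.spatial.transform import Rotation as Rn
def heaps(c,cx,cy,th0,skip=()):
    """organizer centre+yaw from brown bead heaps; th0 deg = rough blank direction"""
    im=cv2.cvtColor(rect(c,cx,cy,.006,.1,400),cv2.COLOR_BGR2LAB).astype(int)
    r,cc=np.mgrid[:400,:400]; dx=(199.5-r)*.0005; dy=(199.5-cc)*.0005
    m=(im[...,2]-128>6)|(im[...,1]-128>5)
    rho=np.hypot(dx,dy); m&=(rho>.03)&(rho<.082)
    ang=np.degrees(np.arctan2(dy,dx)); P=[];Q=[];ks=[]
    for k in range(1,6):
        d=(ang-th0-60*k+180)%360-180; s=m&(abs(d)<28)
        if k in skip or s.sum()<150: continue
        # min-area box centre is robust against uneven brown
        (x,y),_=cv2.minEnclosingCircle(np.float32(np.c_[dx[s],dy[s]])*1000)
        P.append([dx[s].mean(),dy[s].mean()]); ks.append((k,int(s.sum())))
        Q.append([.055*np.cos(np.radians(60*k)),.055*np.sin(np.radians(60*k))])
    P=np.array(P);Q=np.array(Q)
    f=lambda p:((P-p[:2]/1000-Q@np.array([[np.cos(p[2]),np.sin(p[2])],[-np.sin(p[2]),np.cos(p[2])]]))**2).sum()*1e6
    o=minimize(f,[0,0,np.radians(th0)],method="Nelder-Mead")
    return cx+o.x[0]/1000,cy+o.x[1]/1000,np.degrees(o.x[2]),np.sqrt(o.fun/len(P)),ks
def fin_fit(c,cx,cy,a0,span=15,S=6):
    """fin direction (deg) by matching its projected box to dark pixels"""
    u0,v0=w2px(c,(cx,cy,.04)).astype(int)-50
    g=cv2.resize(cv2.cvtColor(c["image"][v0:v0+100,u0:u0+100],cv2.COLOR_BGR2GRAY),None,fx=S,fy=S,interpolation=3).astype(float)
    def sc(a,w=0.0):
        e=np.array([np.cos(np.radians(a)),np.sin(np.radians(a))]);n=np.array([-e[1],e[0]])
        def hull(h,r0,r1):
            pts=[(w2px(c,(*(np.array([cx,cy])+e*r+n*s),z))-[u0,v0]+.5)*S for r in(r0,r1) for s in(-h,h) for z in(.036,.06)]
            M=np.zeros(g.shape,np.uint8); cv2.fillConvexPoly(M,cv2.convexHull(np.int32(pts)),1); return M>0
        A=hull(.004,.03,.086);B=hull(.009,.03,.086)&~A
        return g[B].mean()-g[A].mean()
    aa=np.arange(a0-span,a0+span,.5); s=[sc(a) for a in aa]; i=int(np.argmax(s)); return aa[i],s[i]
E
python3 - <<'E'
from h import *
for n in("top","scene"):
    c=capture(n)
    cx,cy,th=.528,.027,71
    for _ in range(3): cx,cy,th,e,k=heaps(c,cx,cy,th,skip=(3,))
    print(n,round(cx,4),round(cy,4),round(th,2),e,k,"fin",fin_fit(c,cx,cy,-107))
print(current_joint_pos(),current_orientation(),current_finger_gap(),current_clock())
for s in(90,-90):
  for f in range(-120,80,40):
    cx,cy=.529,.026;a=np.radians(f+s); x=np.array([np.cos(a),np.sin(a),0]);y=np.array([np.sin(a),-np.cos(a),0])
    q=Rn.from_matrix(np.c_[x,y,[0,0,-1]]).as_quat()
    p=[cx+.062*np.cos(np.radians(f)),cy+.062*np.sin(np.radians(f)),.047]
    j=inverse_kinematics(p,q); print(s,f,None if j is None else np.round(j,2))
E
```

```text
top 0.5283 0.028 67.18 2.2371591785396823 [(1, 2132), (2, 1433), (4, 2657), (5, 2535)] fin (np.float64(-108.5), np.float64(43.28370337506453))
scene 0.5259 0.0274 67.7 1.175575675200272 [(1, 689), (5, 547)] fin (np.float64(-105.0), np.float64(34.284778904730445))
[-1.39905083e+00  3.58805680e-01  1.51038399e+00  3.22273129e-05
  1.27249517e+00 -1.15152857e-01] [ 9.89729474e-01  1.42953020e-01  1.40916522e-05 -4.65070271e-05] 0.08796973136433528 1.2
90 -120 [-0.19  0.41  1.89 -0.    0.84  1.9 ]
90 -80 [-0.19  0.46  1.8  -0.    0.89  1.2 ]
90 -40 [-0.14  0.5   1.71 -0.    0.93  0.55]
90 0 [-0.07  0.52  1.68 -0.    0.94 -0.07]
90 40 [-0.01  0.5   1.71 -0.    0.93 -0.7 ]
-90 -120 [-0.19  0.41  1.89 -0.    0.84 -1.24]
-90 -80 [-0.19  0.46  1.8  -0.    0.89 -1.94]
-90 -40 [-0.14  0.5   1.71 -0.    0.93 -2.59]
-90 0 None
-90 40 [-0.01  0.5   1.71 -0.    0.93  2.44]
```

```bash
cat >> h.py <<'E'
CX,CY,RAD,Z=.528,.0275,.062,.047
def pose(f,gap=0.,z=Z,rad=RAD):
    """tool behind (clockwise side of) a fin pointing at f deg, x axis along the push"""
    e=np.array([np.cos(np.radians(f)),np.sin(np.radians(f)),0]);n=np.array([-e[1],e[0],0])
    p=np.array([CX,CY,z])+e*rad-n*(.014+gap)
    return p,Rn.from_matrix(np.c_[n,np.cross([0,0,-1],n),[0,0,-1]]).as_quat()
E
python3 - <<'E'
from h import *
F0=-108.5
move_gripper(0.0)
move_ptp(*pose(F0,.012,.15)); print(current_clock(),current_finger_gap(),current_joint_pos().round(2))
f0=np.array(current_force())
hit=servo_line(pose(F0,.012)[0],rate=.08,contact_N=4); print(hit,current_position(),current_force()-f0,current_clock())
if not hit:
    for f in(F0,F0+10,F0+25):
        servo_line(*pose(f),rate=.05); print(f,(current_force()-f0).round(2),current_torque().round(2),current_clock())
c=capture("top"); cv2.imwrite("pics/p1.png",cv2.resize(c["image"][160:310,180:380],None,fx=3,fy=3,interpolation=3))
E
```

```text
4.8167 0.0008810078807846118 [-0.19  0.25  1.81 -0.    1.08  1.7 ]
False [ 0.48411255 -0.023102    0.04742606] [-0.57701245  0.10178435  1.66058846] 6.25
-108.5 [0.76 0.61 1.  ] [ 0.02  0.03 -0.03] 6.6417
-98.5 [-0.45 -0.37  0.93] [-0.04  0.01 -0.02] 7.0167
-83.5 [-0.29  0.4   1.41] [0.01 0.08 0.01] 7.5
```

View pics/p1.png

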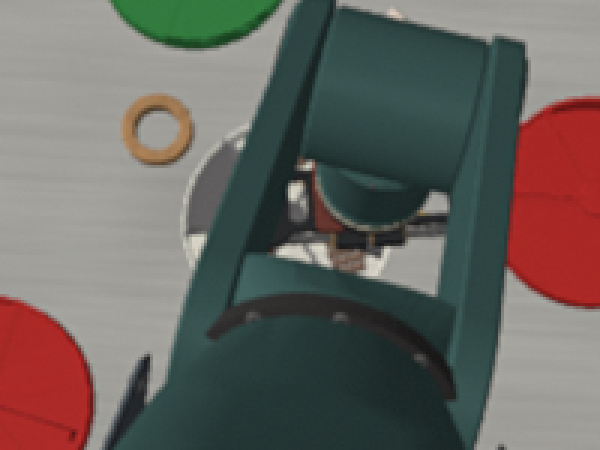

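The arm hides most of the organizer. The fingers are low beside the fin, and the tube beads are uncovered at (348,258). Forces are about 1 N, so I'll continue the arc to about 12° short of target, back off and measure.

```bash
python3 - <<'E'
from h import *
for f in np.arange(-70,57,14):
    servo_line(*pose(f),rate=.05)
    print(f,current_force().round(1),end=" ")
print(f,current_clock())
servo_line(pose(f,.02)[0],rate=.06); servo_line(pose(f,.02,.15)[0],rate=.12)
q=current_joint_pos(); q[0]-=.9; goto_joints(q); print(current_clock())
ims=[]
for n in("top","scene"):
    c=capture(n); cx,cy,th=CX,CY,67.8
    for _ in range(3): cx,cy,th,e,k=heaps(c,cx,cy,th)
    print(n,round(cx,4),round(cy,4),round(th,2),e,k,"fin",fin_fit(c,cx,cy,56),fin_fit(c,CX,CY,56))
    ims.append(rect(c,CX,CY,.036,n=390))
cv2.imwrite("pics/p2.png",np.hstack(ims))
E
```

```text
-70 [-0.   0.1 -0.5] -56 [-0.4  0.1  0. ] -42 [-0.1  0.4 -0.1] -28 [-0.2 -0.3 -0.9] -14 [-0.6  0.7  0.5] 0 [-0.  -0.3  1.6] 14 [ 0.2 -0.2 -0.1] 28 [0.9 0.2 0.3] 42 [0.5 0.4 0.6] 56 [ 0.5 -0.2 -0.1] 56 12.125
15.4917
top 0.5288 0.0271 66.79 2.296673382152632 [(1, 2586), (2, 2045), (3, 3035), (4, 4338), (5, 3202)] fin (np.float64(46.5), np.float64(24.470568181201045)) (np.float64(45.0), np.float64(26.30141976095892))
scene 0.5282 0.0273 69.89 4.354974826758976 [(1, 646), (3, 1652), (5, 658)] fin (np.float64(42.5), np.float64(8.897826197404271)) (np.float64(42.0), np.float64(8.867675562923026))
```

View pics/p2.png

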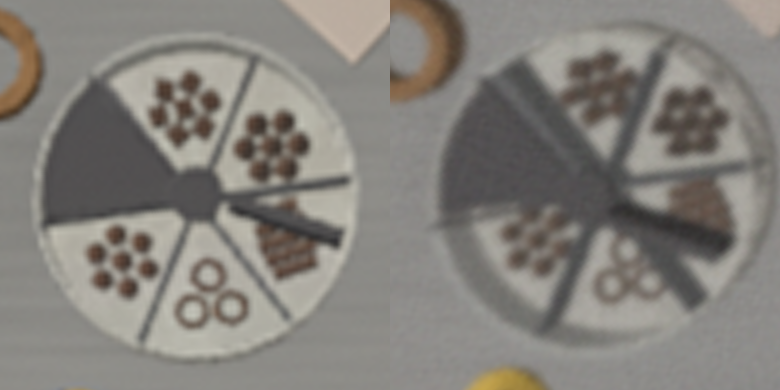

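```bash
python3 - <<'E'
from h import *
c=capture("top"); a=cv2.imread("pics/top1.png"); d=np.abs(c["image"].astype(int)-a).max(2)
print("clock",current_clock(),"pos",current_position(),"diff organizer region",d[195:275,235:320].max(),d[195:275,235:320].mean(),"all",(d>40).sum())
print("fin",fin_fit(c,CX,CY,-107,20),fin_fit(c,CX,CY,67.8,25))
# depth check: height map near organizer
K=c["intrinsics"];z=c["range_z"]
v,u=np.mgrid[195:275:1,230:325:1]; Zc=z[v,u]
X=(np.stack([(u-K[0,2])/K[0,0]*Zc,(v-K[1,2])/K[1,1]*Zc,Zc],-1)-c["t"])@c["R"]
h=X[...,2]; m=(h>.046)&(h<.075)&(Zc>0); print("n high",m.sum(), X[m].mean(0) if m.any() else None, np.percentile(h[Zc>0],[5,50,95,99]))
for x,y,hh in X[m][::max(1,m.sum()//12)]: print(np.round([x,y,hh],3))
cv2.imwrite("pics/full2.png",cv2.resize(c["image"],(784,588)))
E
```

```text
clock 15.6417 pos [ 0.41447202 -0.42429777  0.14928271] diff organizer region 15 10.60970588235294 all 29639
fin (np.float64(-108.5), np.float64(45.867165144289075)) (np.float64(44.3), np.float64(26.694115311729135))
n high 108 [ 0.50920412 -0.0191465   0.05793812] [-0.00246422  0.02844718  0.03912385  0.05760057]
[0.526 0.008 0.06 ]
[ 0.522 -0.003  0.059]
[ 0.519 -0.008  0.061]
[ 0.517 -0.01   0.058]
[ 0.514 -0.01   0.059]
[ 0.512 -0.013  0.056]
[ 0.512 -0.013  0.046]
[ 0.51  -0.036  0.062]
[ 0.508 -0.036  0.061]
[ 0.505 -0.038  0.061]
[ 0.503 -0.039  0.058]
[ 0.5   -0.046  0.063]
```

View pics/full2.png

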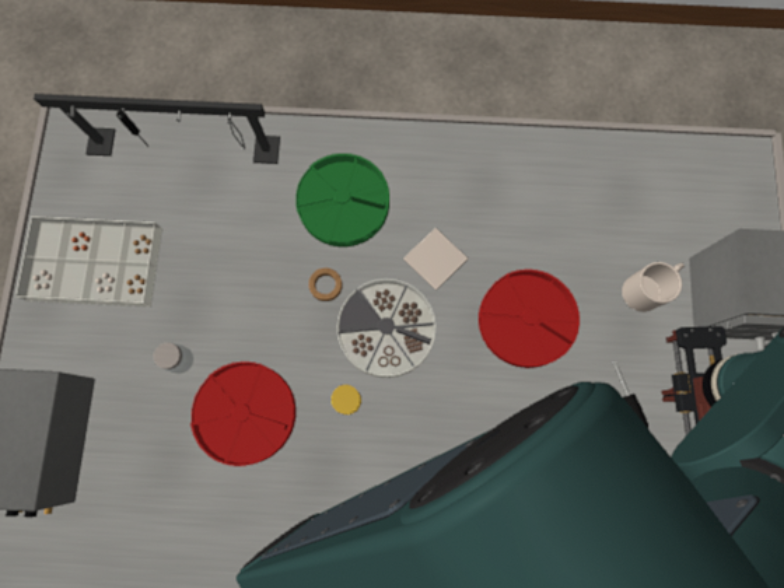

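The picture shows the lid exactly where it started, with the fin still at (413,337), so the arc missed it somehow. I'll return beside the fin at pushing height and look from the scene camera.

```bash
python3 - <<'E'
from h import *
F0=-108.5
move_ptp(*pose(F0,.012,.15)); servo_line(pose(F0,.012)[0],rate=.12,contact_N=4)
print(current_clock(),current_position(),pose(F0,.012)[0],current_joint_pos().round(3),current_orientation().round(3),pose(F0)[1].round(3))
c=capture("scene"); u,v=w2px(c,(CX,CY,.05)).astype(int); print(u,v,"tcp px",w2px(c,current_position()))
a=cv2.resize(c["image"][v-70:v+50,u-80:u+80],None,fx=5,fy=5,interpolation=3)
cv2.circle(a,tuple(((w2px(c,current_position())-[u-80,v-70])*5).astype(int)),4,(0,0,255),1)
cv2.imwrite("pics/p3.png",a)
E
```

```text
18.9417 [ 0.48423366 -0.02317232  0.04746354] [ 0.4836707  -0.02304615  0.047     ] [-0.19   0.399  1.918  0.     0.824  1.703] [ 0.987 -0.161  0.     0.   ] [ 0.987 -0.161  0.    -0.   ]
279 198 tcp px [254.45607061 205.85752991]
```

View pics/p3.png

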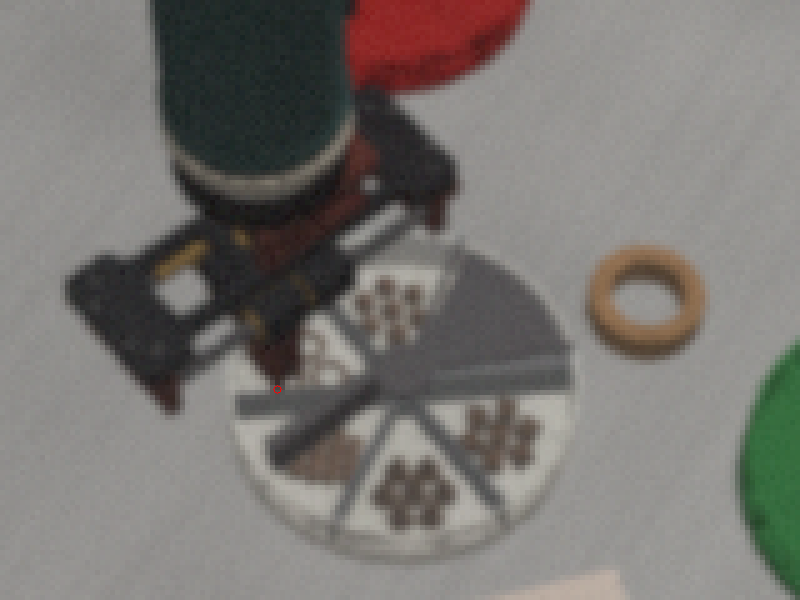

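The fingertip, at (278,385), is where it should be, beside the fin at (320,430). I'll push a little and look.

```bash
python3 - <<'E'
from h import *
ims=[]
for f in(-108.5,-95,-75):
    servo_line(*pose(f),rate=.05); print(f,current_position().round(4),pose(f)[0].round(4),current_force().round(1),current_clock())
    c=capture("scene"); u,v=279,198
    ims.append(cv2.resize(c["image"][v-45:v+45,u-50:u+40],(266,266),interpolation=3))
cv2.imwrite("pics/p4.png",np.hstack(ims))
E
```

```text
-108.5 [ 0.4958 -0.0271  0.0472] [ 0.4951 -0.0269  0.047 ] [-0.5  1.3  0.4] 19.3833
-95 [ 0.5082 -0.0329  0.0469] [ 0.5086 -0.033   0.047 ] [-0.8  0.5  0.1] 19.8833
-75 [ 0.5298 -0.0358  0.0469] [ 0.5305 -0.036   0.047 ] [ 0.2 -0.3 -0.1] 20.525
```

View pics/p4.png

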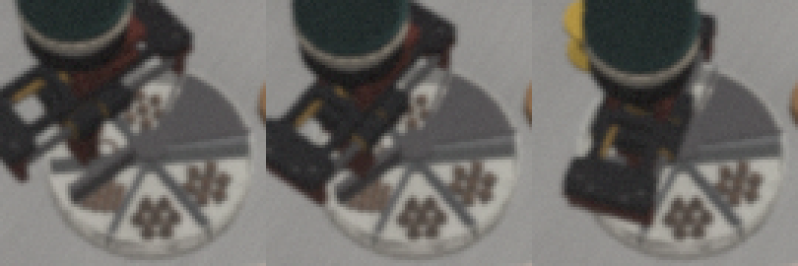

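```bash
cat >> h.py <<'E'
def high(c,lo=.048,hi=.068,rmax=.092):
    K=c["intrinsics"];z=c["range_z"];v,u=np.mgrid[:420,:560]
    X=(np.stack([(u-K[0,2])/K[0,0]*z,(v-K[1,2])/K[1,1]*z,z],-1)-c["t"])@c["R"]
    r=np.hypot(X[...,0]-CX,X[...,1]-CY); m=(z>0)&(X[...,2]>lo)&(X[...,2]<hi)&(r<rmax)
    return X[m]
E
python3 - <<'E'
from h import *
def rep(tag):
    for n in("top","scene"):
        c=capture(n); P=high(c)
        a=np.degrees(np.arctan2(P[:,1]-CY,P[:,0]-CX)); 
        print(tag,n,len(P),"angles hist",{int(k)*10:int((a//10==k).sum()) for k in np.unique(a//10)})
    return c
rep("down")
p=current_position(); p[2]=.2; servo_line(p,rate=.25); print(current_clock(),current_position())
c=rep("up")
cv2.imwrite("pics/p5.png",cv2.resize(c["image"][140:260,210:370],None,fx=5,fy=5,interpolation=3))
E
```

```text
down top 49 angles hist {-120: 18, -110: 31}
down scene 0 angles hist {}
21.4333 [ 0.5289066  -0.03572256  0.19905109]
up top 103 angles hist {-120: 37, -110: 63, -100: 3}
up scene 120 angles hist {-120: 9, -110: 100, -100: 11}
```

View pics/p5.png

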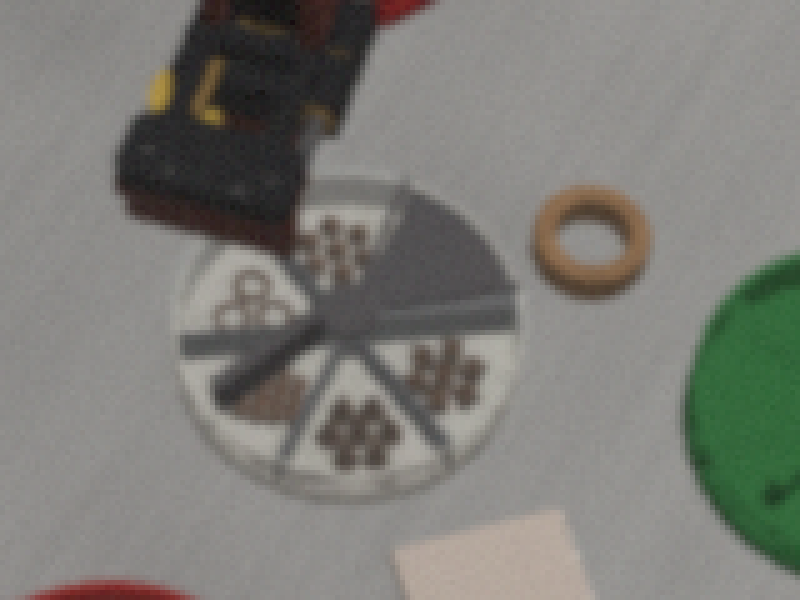

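The last picture shows the lid unmoved and the rings, tubes and fin where they were, so the finger cleared the fin's top at this height. I'll go back, measure the real fingertip height from the depth image, and come in lower.

```bash
python3 - <<'E'
from h import *
F0=-108.5
move_ptp(*pose(F0,.012,.09)); print(current_clock())
hit=servo_line(pose(F0,.012,.040)[0],rate=.08,contact_N=3); p=current_position(); print(hit,p.round(4),current_force().round(2),current_clock(),current_finger_gap())
for n in("scene","top"):
    c=capture(n); K=c["intrinsics"];z=c["range_z"];v,u=np.mgrid[:420,:560]
    X=(np.stack([(u-K[0,2])/K[0,0]*z,(v-K[1,2])/K[1,1]*z,z],-1)-c["t"])@c["R"]
    m=(z>0)&(np.hypot(X[...,0]-p[0],X[...,1]-p[1])<.04)&(X[...,2]>.046)&(X[...,2]<.16)
    Q=X[m]; Q=Q[np.argsort(Q[:,2])]; print(n,len(Q)); print((Q[:40:2]-p).round(3).tolist())
E
```

```text
22.1583
False [ 0.4842 -0.0231  0.0403] [-0.34  0.11 -0.03] 22.9333 0.0005136424448120587
scene 268
[[0.035, 0.005, 0.006], [0.036, 0.012, 0.006], [0.018, -0.033, 0.007], [0.029, -0.01, 0.007], [0.025, -0.026, 0.007], [0.025, -0.022, 0.008], [0.031, -0.003, 0.009], [0.021, -0.033, 0.009], [0.035, 0.009, 0.01], [0.028, -0.012, 0.01], [0.024, -0.025, 0.01], [0.018, -0.033, 0.011], [0.03, -0.006, 0.012], [0.027, -0.015, 0.013], [0.034, 0.002, 0.014], [0.032, -0.009, 0.014], [0.037, 0.01, 0.015], [0.031, 0.006, 0.015], [0.023, -0.019, 0.016], [0.033, 0.021, 0.017]]
top 9
[[-0.037, -0.006, 0.11], [-0.025, 0.028, 0.113], [-0.036, -0.002, 0.114], [-0.028, 0.021, 0.118], [-0.035, -0.017, 0.12]]
```

```bash
cat >> h.py <<'E'
def fin_depth(n="top"):
    P=high(capture(n)); 
    if len(P)<8: return len(P),None
    d=P[:,:2]-[CX,CY]; return len(P),np.degrees(np.arctan2(d[:,1].mean(),d[:,0].mean())).round(1)
E
python3 - <<'E'
from h import *
F0=-108.5
c=capture("scene");K=c["intrinsics"];z=c["range_z"];v,u=np.mgrid[:420,:560];p=current_position()
X=(np.stack([(u-K[0,2])/K[0,0]*z,(v-K[1,2])/K[1,1]*z,z],-1)-c["t"])@c["R"]
Q=X[(z>0)&(np.hypot(X[...,0]-p[0],X[...,1]-p[1])<.017)&(X[...,2]>.0)]; Q=Q[np.argsort(Q[:,2])]
print(len(Q),(Q[::max(1,len(Q)//25)]-p).round(3).tolist())
print(fin_depth("top"))
for f in(F0,F0+8,F0+16):
    t=servo_line(*pose(f,z=.040),rate=.05); print(f,t,current_position().round(4),current_force().round(1),fin_depth("top"),current_clock())
E
```

```text
444 [[0.006, 0.015, -0.01], [-0.006, 0.002, -0.007], [0.009, 0.007, -0.006], [-0.0, -0.016, -0.005], [0.009, -0.008, -0.004], [0.009, -0.001, 0.021], [-0.003, -0.01, 0.032], [0.009, -0.008, 0.04], [0.009, -0.004, 0.048], [0.004, -0.013, 0.056], [0.013, -0.0, 0.065], [-0.004, -0.011, 0.149], [0.014, -0.002, 0.444], [0.009, 0.005, 0.445], [0.013, -0.007, 0.445], [-0.012, -0.009, 0.446], [0.001, 0.004, 0.446], [0.006, -0.004, 0.446], [0.01, -0.002, 0.446], [-0.008, 0.003, 0.447], [0.007, 0.012, 0.447], [0.008, -0.01, 0.447], [0.006, 0.014, 0.447], [-0.002, -0.0, 0.447], [0.005, -0.014, 0.447], [-0.002, 0.016, 0.448], [0.001, -0.011, 0.449]]
(0, None)
-108.5 False [ 0.4957 -0.0271  0.04  ] [-0.4 -0.2  0.4] (0, None) 23.575
-100.5 False [ 0.5027 -0.0309  0.0399] [-0.6  1.   0.1] (0, None) 23.95
-92.5 False [ 0.511  -0.0337  0.04  ] [-0.3 -0.4  0.4] (0, None) 24.325
```

```bash
python3 - <<'E'
from h import *
for f in(-80,-68):
    t=servo_line(*pose(f,z=.040),rate=.05); print(f,current_position().round(4),current_force().round(1),fin_depth("top"),fin_depth("scene"),current_clock())
    for n in("top","scene"):
        c=capture(n); print(n,"orig-fin score",fin_fit(c,CX,CY,-107,6),"new",fin_fit(c,CX,CY,f,15))
E
```

```text
-80 [ 0.5244 -0.0358  0.0399] [0.7 0.9 0. ] (25, np.float64(-108.5)) (2, None) 24.85
top orig-fin score (np.float64(-109.0), np.float64(19.29985903772014)) new (np.float64(-84.0), np.float64(5.396992712316319))
scene orig-fin score (np.float64(-102.0), np.float64(5.948744287720295)) new (np.float64(-95.0), np.float64(9.802569291540877))
-68 [ 0.5379 -0.0352  0.0399] [-0.8 -0.3  1. ] (2, None) (10, np.float64(-106.7)) 25.4667
top orig-fin score (np.float64(-107.5), np.float64(24.360866140568064)) new (np.float64(-83.0), np.float64(6.041825694994166))
scene orig-fin score (np.float64(-113.0), np.float64(1.8629557073110945)) new (np.float64(-67.5), np.float64(12.306008216866026))
```

```bash
python3 - <<'E'
from h import *
p=current_position(); print(p,current_finger_gap())
for n in("scene","top"):
    c=capture(n);K=c["intrinsics"];z=c["range_z"];v,u=np.mgrid[:420,:560]
    X=(np.stack([(u-K[0,2])/K[0,0]*z,(v-K[1,2])/K[1,1]*z,z],-1)-c["t"])@c["R"]
    m=(z>0)&(np.hypot(X[...,0]-p[0],X[...,1]-p[1])<.022)&(X[...,2]>.0)&(X[...,2]<.13)
    Q=X[m]; Q=Q[np.argsort(Q[:,2])]; print(n,len(Q)); print((Q[::max(1,len(Q)//40)]-p).round(3).tolist())
    cv2.imwrite(f"pics/last_{n}.png",c["image"]); np.save(f"pics/last_{n}.npy",X)
E
```

```text
[ 0.53767363 -0.03518496  0.03993994] 0.00026047613260892443
scene 18
[[0.001, -0.013, 0.063], [0.005, -0.01, 0.063], [0.003, -0.012, 0.065], [-0.004, -0.015, 0.067], [0.005, -0.01, 0.067], [0.008, -0.011, 0.067], [0.001, -0.013, 0.068], [0.01, -0.01, 0.068], [0.007, -0.01, 0.069], [-0.006, -0.015, 0.069], [-0.004, -0.014, 0.07], [-0.0, -0.015, 0.07], [0.004, -0.013, 0.071], [0.012, -0.009, 0.073], [0.003, -0.012, 0.074], [-0.001, -0.015, 0.074], [0.011, -0.011, 0.075], [0.002, -0.014, 0.076]]
top 21
[[-0.014, -0.014, -0.008], [-0.02, -0.004, -0.007], [-0.014, -0.017, -0.007], [-0.02, -0.007, -0.006], [-0.017, -0.012, -0.005], [-0.012, -0.011, -0.005], [-0.018, 0.001, -0.004], [-0.01, -0.016, -0.003], [-0.015, -0.009, -0.003], [-0.015, -0.004, -0.003], [-0.015, -0.006, -0.003], [-0.018, -0.004, -0.003], [-0.018, -0.009, -0.003], [-0.01, -0.019, -0.003], [-0.018, -0.006, -0.003], [-0.019, 0.004, -0.003], [-0.012, -0.016, -0.002], [-0.013, -0.014, -0.002], [-0.007, -0.016, -0.002], [-0.016, -0.011, 0.0], [-0.019, -0.001, 0.0]]
```

```bash
python3 - <<'E'
from h import *
F0=-108.5
servo_line([*current_position()[:2],.085],rate=.15); move_ptp(*pose(F0,.012,.075))
def low():
    p=current_position()
    c=capture("scene");K=c["intrinsics"];z=c["range_z"];v,u=np.mgrid[:420,:560]
    X=(np.stack([(u-K[0,2])/K[0,0]*z,(v-K[1,2])/K[1,1]*z,z],-1)-c["t"])@c["R"]
    m=(z>0)&(np.hypot(X[...,0]-p[0],X[...,1]-p[1])<.018)&(X[...,2]<p[2]+.07)
    Q=X[m]; Q=Q[np.argsort(Q[:,2])]; print("pos",p.round(4),len(Q),"abs z",Q[:,2].round(3).tolist()[:70]); print("px",w2px(c,p))
    cv2.imwrite(f"pics/low_{int(p[2]*1000)}.png",c["image"])
low()
hit=servo_line(pose(F0,.012,.030)[0],rate=.04,contact_N=3); print(hit,current_force().round(2),current_clock()); low()
E
```

```text
pos [ 0.4836 -0.0231  0.0744] 218 abs z [0.032, 0.032, 0.032, 0.032, 0.033, 0.033, 0.033, 0.034, 0.034, 0.034, 0.034, 0.034, 0.034, 0.034, 0.034, 0.034, 0.034, 0.034, 0.034, 0.034, 0.034, 0.034, 0.034, 0.034, 0.034, 0.034, 0.034, 0.034, 0.034, 0.034, 0.034, 0.034, 0.034, 0.034, 0.034, 0.035, 0.035, 0.035, 0.035, 0.035, 0.035, 0.035, 0.035, 0.035, 0.035, 0.035, 0.035, 0.035, 0.035, 0.035, 0.035, 0.035, 0.035, 0.035, 0.035, 0.035, 0.035, 0.035, 0.035, 0.035, 0.035, 0.035, 0.035, 0.036, 0.036, 0.036, 0.036, 0.036, 0.036, 0.036]
px [253.81867944 200.14323603]
False [-0.42 -0.16 -0.18] 28.1583
pos [ 0.4839 -0.0231  0.0302] 157 abs z [0.03, 0.032, 0.032, 0.033, 0.033, 0.033, 0.033, 0.033, 0.034, 0.034, 0.034, 0.034, 0.034, 0.034, 0.034, 0.034, 0.034, 0.034, 0.034, 0.034, 0.035, 0.035, 0.035, 0.035, 0.035, 0.035, 0.035, 0.035, 0.035, 0.035, 0.035, 0.035, 0.035, 0.035, 0.035, 0.035, 0.035, 0.036, 0.036, 0.036, 0.036, 0.036, 0.036, 0.036, 0.036, 0.036, 0.036, 0.036, 0.036, 0.036, 0.036, 0.036, 0.036, 0.036, 0.036, 0.037, 0.037, 0.037, 0.037, 0.037, 0.037, 0.037, 0.037, 0.037, 0.037, 0.037, 0.037, 0.037, 0.037, 0.037]
px [254.56529763 209.21885805]
```

```bash
ls pics; python3 - <<'E'
import cv2,numpy as np
ims=[]
for f,(u,v) in(("pics/low_74.png",(253.8,200.1)),("pics/low_30.png",(254.6,209.2))):
    a=cv2.imread(f)[180:230,230:280]; a=cv2.resize(a,(400,400),interpolation=3); cv2.drawMarker(a,(int((u-229.5)*8),int((v-179.5)*8)),(0,0,255),0,10,1); ims.append(a)
cv2.imwrite("pics/p6.png",np.hstack(ims))
E
python3 - <<'E'
import sys; sys.path.insert(0,'.')
from h import *
p=current_position(); c=capture("scene");K=c["intrinsics"];z=c["range_z"];v,u=np.mgrid[:420,:560]
X=(np.stack([(u-K[0,2])/K[0,0]*z,(v-K[1,2])/K[1,1]*z,z],-1)-c["t"])@c["R"]
for v in range(186,216,2): print(v,[ (int(1000*X[v,u,0]-1000*p[0]),int(1000*X[v,u,1]-1000*p[1]),int(1000*X[v,u,2])) for u in(250,253,256)])
E
```

```text
full2.png
last_scene.npy
last_scene.png
last_top.npy
last_top.png
low_30.png
low_74.png
p1.png
p2.png
p3.png
p4.png
p5.png
r.png
scene1.png
scene1b.png
top1.png
top1b.png
186 [(10, -24, 177), (16, -22, 180), (18, -13, 170)]
188 [(13, -28, 177), (16, -22, 171), (17, -12, 159)]
190 [(14, -31, 174), (14, -19, 158), (20, -16, 158)]
192 [(12, -29, 161), (17, -24, 158), (23, -21, 160)]
194 [(14, -32, 158), (20, -28, 158), (26, -25, 158)]
196 [(15, -34, 154), (22, -32, 157), (26, -25, 151)]
198 [(17, -37, 150), (23, -34, 151), (25, -25, 141)]
200 [(-5, -8, 82), (23, -34, 143), (8, -3, 88)]
202 [(-5, -8, 73), (7, -14, 92), (9, -4, 81)]
204 [(-7, -7, 59), (5, -11, 77), (9, -5, 71)]
206 [(-12, -1, 36), (4, -11, 67), (9, -6, 63)]
208 [(-10, -5, 34), (-4, 0, 33), (10, -7, 56)]
210 [(-6, -10, 36), (0, -6, 35), (5, -2, 34)]
212 [(-3, -15, 36), (3, -12, 36), (9, -6, 34)]
214 [(0, -20, 35), (5, -15, 33), (20, -23, 59)]
```

View pics/p6.png

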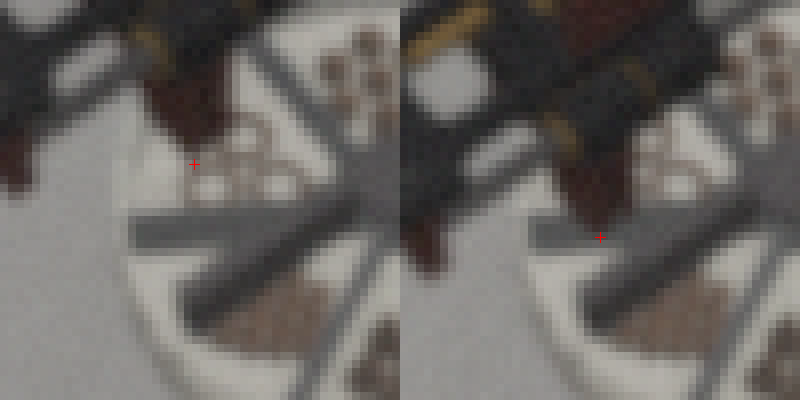

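The fingertip ends about 20 mm short of the reported TCP: at a reported z of 0.030 the finger's lower edge reads about 0.05. The earlier passes therefore went over the fin. A reported z of 0.025 puts the tip at about 45 mm, so I'll push at that height.

```bash
python3 - <<'E'
from h import *
F0=-108.5; Zp=.025
hit=servo_line(pose(F0,.012,Zp)[0],rate=.03,contact_N=3); print(hit,current_clock())
assert not hit
for f in(F0,F0+10,F0+22,F0+34):
    servo_line(*pose(f,z=Zp),rate=.05); print(f,current_force().round(1),fin_depth("top"),fin_depth("scene"),current_clock())
for n in("top","scene"):
    c=capture(n); print(n,"orig",fin_fit(c,CX,CY,-107,6),"new",fin_fit(c,CX,CY,f,15))
E
```

```text
False 28.575
-108.5 [-0.7 -0.3 -1.8] (0, None) (152, np.float64(-106.2)) 29.0667
-98.5 [ 0.2 -1.   0.2] (0, None) (144, np.float64(-97.1)) 29.5417
-86.5 [-0.2 -0.2 -0.1] (0, None) (127, np.float64(-84.9)) 30.0583
-74.5 [ 1.2 -0.5 -0.4] (0, None) (37, np.float64(-70.7)) 30.575
top orig (np.float64(-110.0), np.float64(11.175711387920693)) new (np.float64(-80.5), np.float64(5.306626769387371))
scene orig (np.float64(-102.0), np.float64(8.640489836339775)) new (np.float64(-74.5), np.float64(11.668935617127843))
```

The fin now follows the finger, so I'll continue to about 8° short of target.

```bash
python3 - <<'E'
from h import *
Zp=.025
for f in np.linspace(-74.5,60,9)[1:]: servo_line(*pose(f,z=Zp),rate=.06)
print(f,current_clock(),current_force().round(1),fin_depth("top"),fin_depth("scene"))
servo_line(pose(f,.006,Zp)[0],rate=.05); servo_line(pose(f,.006,.10)[0],rate=.2); print(current_clock())
for n in("top","scene"):
    c=capture(n); print(n,fin_depth(n),fin_fit(c,CX,CY,60,15)); cv2.imwrite(f"pics/s_{n}.png",c["image"])
E
```

```text
60.0 34.3417 [0.2 0.1 0.7] (0, None) (97, np.float64(46.8))
35.2333
top (57, np.float64(62.4)) (np.float64(62.5), np.float64(13.256297269787282))
scene (120, np.float64(59.4)) (np.float64(60.5), np.float64(29.288258215030282))
```

```bash
python3 - <<'E'
from h import *
from scipy.ndimage import map_coordinates
from scipy.optimize import differential_evolution
for n in("top","scene"):
    c=capture(n); g=cv2.cvtColor(cv2.imread(f"pics/{n}1.png"),cv2.COLOR_BGR2GRAY).astype(float)
    K,R,t=c["intrinsics"],c["R"],c["t"]
    r=np.linspace(.03,.086,40)
    def val(cx,cy,a,z,off):
        e=np.array([np.cos(a),np.sin(a)]);m=np.array([-e[1],e[0]])
        P=np.c_[np.array([cx,cy])+r[:,None]*e+off*m,np.full(len(r),z)]
        q=(P@R.T+t)@K.T; q=q[:,:2]/q[:,2:]; return map_coordinates(g,[q[:,1],q[:,0]],order=1).mean()
    for z in(.015,.028):
        def cost(p):
            s=0
            for k in(90,150,210,270):
                a=np.radians(p[2]+k); s+=val(p[0],p[1],a,z,0)-.5*(val(p[0],p[1],a,z,.007)+val(p[0],p[1],a,z,-.007))
            return s
        o=differential_evolution(cost,[(.518,.538),(.018,.036),(60,75)],seed=1,maxiter=60,polish=True); print(n,z,o.x.round(4),round(o.fun,1))
        # fin with this centre
        cc=dict(c); cc["image"]=cv2.imread(f"pics/{n}1.png"); print("  fin0",fin_fit(cc,o.x[0],o.x[1],-107,10)); cc["image"]=cv2.imread(f"pics/s_{n}.png"); print("  fin now",fin_fit(cc,o.x[0],o.x[1],61,10))
E
```

```text
top 0.015 [5.28100e-01 2.68000e-02 6.79934e+01] -198.7
  fin0 (np.float64(-108.5), np.float64(43.070533218342945))
  fin now (np.float64(63.5), np.float64(11.769752284949107))
top 0.028 [5.25800e-01 2.66000e-02 6.79991e+01] -197.1
  fin0 (np.float64(-107.0), np.float64(42.19197842993388))
  fin now (np.float64(61.5), np.float64(12.211458586690114))
scene 0.015 [5.26800e-01 2.61000e-02 6.79553e+01] -147.0
  fin0 (np.float64(-106.0), np.float64(35.415090258234116))
  fin now (np.float64(60.5), np.float64(30.575591304249855))
scene 0.028 [5.30600e-01 1.96000e-02 6.79915e+01] -147.4
  fin0 (np.float64(-110.0), np.float64(34.824100250077194))
  fin now (np.float64(65.5), np.float64(30.457707964225207))
```

```bash
cat > last.py <<'E'
from h import *
import sys
f=float(sys.argv[1]); Zp=.025
p,q=pose(f-7,.006,.10)
if np.linalg.norm(current_position()-p)>.02: move_ptp(p,q)
else: servo_line(p,q,rate=.1)
print(servo_line(pose(f-7,.006,Zp)[0],rate=.12,contact_N=4))
servo_line(*pose(f,z=Zp),rate=.04)
servo_line(pose(f,.008,Zp)[0],rate=.06); servo_line(pose(f,.008,.12)[0],rate=.2)
j=current_joint_pos(); j[0]-=.6; goto_joints(j); print(current_clock())
for n in("top","scene"):
    c=capture(n); print(n,fin_depth(n),[fin_fit(c,.5278,.0267,67,10),fin_fit(c,.529,.025,67,10)]); cv2.imwrite(f"pics/e_{n}.png",c["image"])
E
python3 last.py 67
```

```text
False
39.2417
top (101, np.float64(68.8)) [(np.float64(69.5), np.float64(31.868310599051313)), (np.float64(71.5), np.float64(31.14405940306203))]
scene (113, np.float64(66.1)) [(np.float64(68.5), np.float64(34.58979351713867)), (np.float64(69.5), np.float64(35.943893554016924))]
```

```bash
python3 - <<'E'
from h import *
n=np.array([-np.sin(np.radians(68)),np.cos(np.radians(68))])
for cam in("top","scene"):
    c=capture(cam); 
    res=[(fin_fit(c,*(np.array([.5278,.0267])+n*s),68,8),s) for s in np.arange(-.006,.0061,.001)]
    res.sort(key=lambda r:-r[0][1]); print(cam,[(float(a),round(b,1),round(s,3)) for (a,b),s in res[:4]])
    P=high(c,.052,.066); d=P[:,:2]-P[:,:2].mean(0); w=np.linalg.svd(d,full_matrices=False)[2][0]; print("pca",np.degrees(np.arctan2(w[1],w[0]))%180)
print(current_clock())
E
```

```text
top [(67.5, np.float64(31.9), np.float64(0.002)), (69.5, np.float64(31.9), np.float64(0.0)), (68.5, np.float64(31.7), np.float64(0.001)), (67.0, np.float64(31.6), np.float64(0.003))]
pca 69.42080706831113
scene [(70.5, np.float64(35.3), np.float64(-0.003)), (69.0, np.float64(35.2), np.float64(-0.001)), (71.5, np.float64(35.1), np.float64(-0.004)), (70.0, np.float64(34.8), np.float64(-0.002))]
pca 68.76495818670564
39.5417
```

The fin reads about 68.7° against a target of 68.0°, which agrees within measurement error. The hand is clear, so I'm handing in.

```bash
python3 -c "
from bench import *
print(current_position(),current_force()); print(close_job())"
```

```text
[ 0.51526437 -0.25940097  0.11949302] [ 0.15116091 -0.21408029  0.43875259]
the job is handed in; nothing more can be done
None
```

I turned the lid about 177° by pushing the fin from one side with the shut fingers; the window is centred over the long tube beads to within about 1–2° by camera measurement, and the job was handed in at about 40 s with the hand clear of the organizer (the first passes missed because the fingertips sit about 20 mm higher than the reported TCP).

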